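# Put the lift valve into its float notch

### The arm

A 6-joint arm with a two-finger parallel gripper is mounted at the origin on the work surface; the furniture and walls round the work are solid. World frame = base frame: x ahead of the robot, y to its left, z up, the work surface at z = 0. Lengths are in mm, angles in degrees, forces in N, time in s.
With the tool pointing down it reaches from about 300 to 850 mm from the base axis. Payload 4.2 kg.
Tool frame: the origin (TCP) lies at the very end of the fingers, on their centre line; the grasp point (between the pads) lies 19 mm behind it (hold_point_z is the z of the grasp point in the tool frame, in mm); z points along the fingers, y is the direction in which the jaws open and shut (so a half turn about z gives the same grasp; the last joint's range is limited). The gripper opens to 91 mm and grips with 3 to 60 N. Pads are 32 mm wide; open, the fingers measure 118 mm over their backs; the gripper's body (76 mm by 178 mm) begins 60 mm behind the grasp point.
Start: joints at [61.994, 18.312, 89.639, -0, 72.044, -1.146], TCP at [259.799, 512.979, 213.976] pointing down, gripper open.
Joint ranges: [-177.97, 177.97], [-48.28, 115.42], [12.27, 149.76], [-77.06, 257.06], [2.81, 150.46], [-146.56, 146.56]. Speed limits (degrees/s): [147.25, 147.25, 180, 180, 180, 180].

### API

Orientations are given as [roll, pitch, yaw] about the fixed x, y, z axes, in that order (R = Rz(yaw) Ry(pitch) Rx(roll)).
In Python, from workcell import state, grab_frame, job_done, hold_point_z gives the robot as it stands. The module is installed in compiled form; this text tells all that it offers.
- The arm moves only by the shell command python3 -m creep 'ROWS' [FORCE]. ROWS is JSON, a list of rows, each a list of 7 numbers: the closure, from 0 (fully open) to 1 (shut), then the shift along the tool's x, y, z in mm, then the turn, a rotation vector about the tool's x, y, z in degrees. A call has 1 to 5 rows; each row shifts and turns the commanded pose from where the row before left it, along the tool's axes as they then stand; what a row does not reach is not made up. A row lasts 1/8 s, in which the tool goes at most 62.5 mm and 10.7 degrees, less where a joint would pass 70% of its speed; a pose out of reach is approached as far as the arm can. A call is refused whole if a number of a shift passes 62.5 or a number of a turn 10.7, either way. A call with a gripper value outside its range is refused whole. The fingers move at their own pace and stop on an object; FORCE is the grip in N (left out, the last holds). Time passes only in rows, so rows that do not move let the fingers close. It gives the time, the measured TCP pose, the force and the opening at its end, in the units of the state.
- state(): the state, without advancing time (a new reading comes with each control period).
- grab_frame(name): name is "scene" or "side" or "wrist"; returns a dict with "frame" (480x640x3 uint8, red, green, blue), "fx", "fy", "cx", "cy" (pixels), "view" (4x4, takes a point from world to camera coordinates). Camera axes: x right, y down, z forward; pixel columns grow to the right and rows downward; lengths in mm; the calibration is good to about 2 mm. The wrist camera is an equidistant fisheye: a pixel r from the principal point sees the ray r / f radians off the axis. A picture is of the moment at which its call begins. There is no depth.
- job_done(): hands the job in, once; it reports no verdict.
The state is a dict: "time_s": time; "qpos": joint angles; "qvel": joint speeds; "effort": joint torques, N m; "ee_pos": TCP position; "ee_rot": TCP orientation; "force": force on the tool from outside, world axes, zero at the start; "torque": the same for the moment, N m; "gripper_width": finger opening in mm.
Only numpy, scipy, OpenCV 4.12 (cv2) and the standard library are available. Lean on these libraries where they do the work, as an engineer would, in place of code of your own. Each camera call takes 0.05 s, during which the arm holds its last target.

### The job

The shop's lift table has to settle freely, so put its hydraulic valve into float: of the two bench valves it is the one whose lever ends in a round ball knob. Push that lever away from the robot, through the light spring travel and on past the stiffer detent, until it drops into the float notch and stays there by itself, then let go. Leave the other valve's lever, the one with the crossbar handle, in neutral.

Things in the scene. Friction and masses are not known exactly. Their poses are not given: they have to be found in the camera images.
- lift_knob (a point): Centre of the black ball knob (34 mm across) on the lift valve's lever, 166 mm above the table; the valve is bolted down. Hinge: level, 135 mm from the knob, 35 mm above the table. Neutral leans 0.25 rad towards the robot, float 0.31 rad away: the knob travels 74 mm at nearly one height. In neutral x is level along the push (away from the robot, turned up to 0.2 rad either way), y along the hinge, z up.
- lift_lever (a joint): Angle of the ball-knob lever (10 mm steel rod), rad: about 0 in neutral, growing as the knob is pushed away from the robot. A spring brings it back if let go early. Force at the knob: under 6 N up to 0.2 rad, most (about 12 N) near 0.35 rad; past 0.48 rad it drops by itself on to its stop at 0.56 rad, the float notch, and stays there.
- tilt_bar (a point): Centre of the black crossbar handle (level bar 66 mm long, 16 mm thick, along the hinge) on the tilt valve's lever, a bystander. Otherwise the same valve and lever; the two valves stand side by side, 200 to 360 mm apart, either one on the left. Axes as for the ball knob.
- tilt_lever (a joint): Angle of the crossbar lever, rad: about 0 in neutral; it must stay there.

How it is judged:
By the outcome, as a careful person would: the job done as asked, in the order asked, and still so for the second after the job is handed in, with the robot touching nothing.
It also fails if it takes over 32 s, if anything falls off the work surface, if the arm or the gripper's body presses on something with over 40 N, if the wrist force passes 120 N, or if a joint passes its speed limit or range.

## Working session

There is one attempt and no reset: what is moved stays moved. The work goes in short steps, Python scripts to look and compute and a shell command to move; the robot and the scene stay as the last step left them, time stands still between calls to the robot, and variables do not carry over. Pictures are saved under pics/ and viewed, and the job is handed in when it is done.

```bash
mkdir -p pics; python3 - <<'E'
from workcell import *
import cv2
s=state();print(s['time_s'],s['ee_pos'],s['ee_rot'],s['gripper_width'],hold_point_z() if callable(hold_point_z) else hold_point_z)
for n in("scene","side","wrist"):
    f=grab_frame(n);cv2.imwrite(f"pics/{n}0.png",f["frame"][:,:,::-1]);print(n,f["fx"],f["fy"],f["cx"],f["cy"],f["view"])
E
```

```text
0.0 [259.53355468 512.52388012 213.10403495] [-1.79895617e+02 -2.24586367e-03  1.53141602e+02] 91.18888208496676 -18.8
scene 577.7902758918514 577.7902758918514 319.67017361346456 244.8417807432103 [[ 6.07731399e-01 -7.94133657e-01  3.77913717e-03 -2.89201890e+02]
 [-3.24378471e-01 -2.52577103e-01 -9.11582917e-01  3.03213611e+02]
 [ 7.24873199e-01  5.52771690e-01 -4.11098897e-01  5.65016153e+02]
 [ 0.00000000e+00  0.00000000e+00  0.00000000e+00  1.00000000e+00]]
side 475.3465345183282 475.3465345183282 322.5200903055488 239.69434255709575 [[ 9.89823912e-01 -1.41661777e-01  1.34374350e-02 -4.94212710e+02]
 [-3.61068683e-02 -3.41378688e-01 -9.39232072e-01  1.60119817e+02]
 [ 1.37640538e-01  9.29189180e-01 -3.43019751e-01  8.26819493e+02]
 [ 0.00000000e+00  0.00000000e+00  0.00000000e+00  1.00000000e+00]]
wrist 371.64829954431775 371.64829954431775 315.342165362376 238.54884952649667 [[ 4.51688116e-01  8.92174318e-01 -1.68294867e-03 -5.74107436e+02]
 [ 8.53317326e-01 -4.31463498e-01  2.92726480e-01 -3.39855062e+01]
 [ 2.60436917e-01 -1.33657162e-01 -9.56194737e-01  3.92136148e+02]
 [ 0.00000000e+00  0.00000000e+00  0.00000000e+00  1.00000000e+00]]
```

View pics/scene0.png

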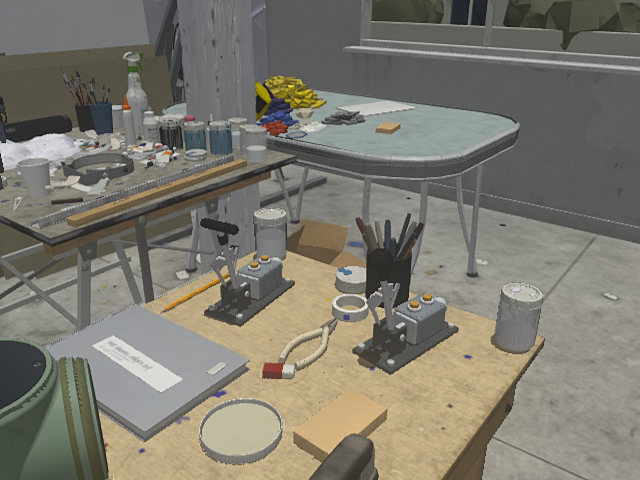

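View pics/side0.png

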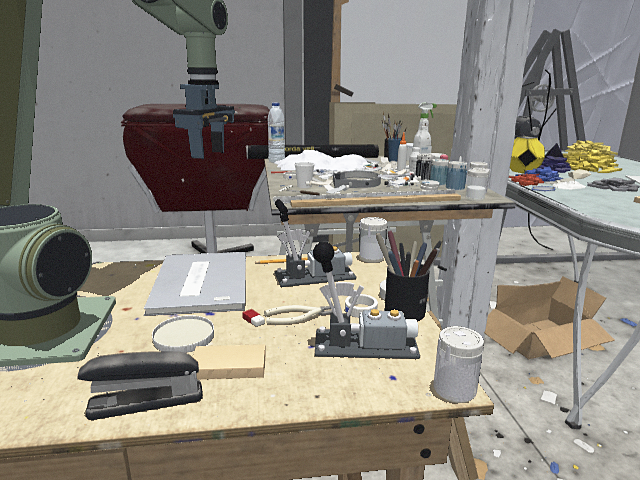

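View pics/wrist0.png

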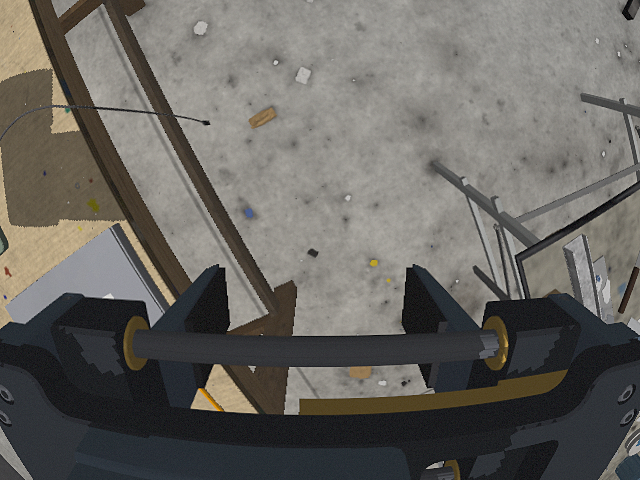

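```bash
python3 - <<'E'
import cv2,numpy as np
a=cv2.imread("pics/scene0.png");b=cv2.imread("pics/side0.png")
c=lambda im,x,y,w,h,s:cv2.resize(im[y:y+h,x:x+w],None,fx=s,fy=s,interpolation=cv2.INTER_CUBIC)
cv2.imwrite("pics/c1.png",np.hstack([c(a,330,230,133,150,3),c(b,290,230,133,150,3)]))
cv2.imwrite("pics/c2.png",np.hstack([c(a,180,210,133,150,3),c(b,250,190,133,150,3)]))
E
```

```text
(no output)
```

View pics/c1.png

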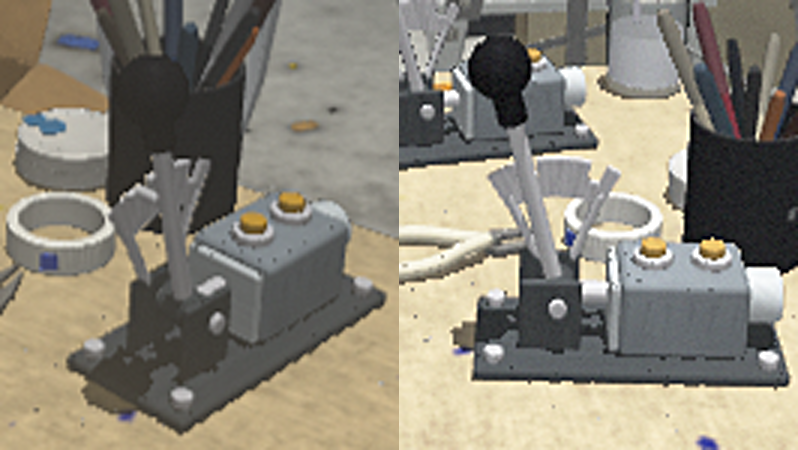

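View pics/c2.png

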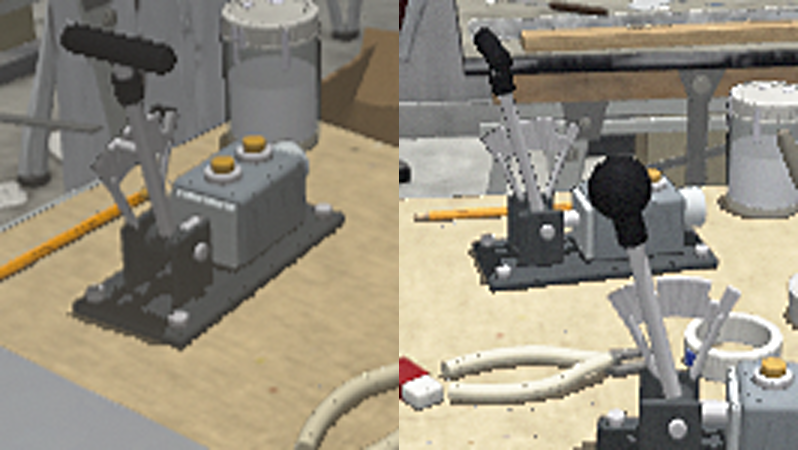

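```bash
cat >h.py <<'E'
from workcell import *
import numpy as np,cv2
def tri(p,q,a="scene",b="side",F=None):
    F=F or {n:grab_frame(n) for n in(a,b)}
    P=[];
    for n in(a,b):
        f=F[n];P.append(np.array([[f['fx'],0,f['cx']],[0,f['fy'],f['cy']],[0,0,1]])@np.array(f['view'])[:3])
    X=cv2.triangulatePoints(P[0],P[1],np.array(p,float).reshape(2,1),np.array(q,float).reshape(2,1))[:,0];X=X[:3]/X[3]
    r=[(lambda u:u[:2]/u[2])(M@np.r_[X,1])-z for M,z in zip(P,(p,q))]
    return X,r
def plane(f,p,z):
    V=np.array(f['view']);d=V[:3,:3].T@np.array([(p[0]-f['cx'])/f['fx'],(p[1]-f['cy'])/f['fy'],1]);c=-V[:3,:3].T@V[:3,3]
    return c+d*(z-c[2])/d[2]
E
python3 - <<'E'
from h import *
F={n:grab_frame(n) for n in("scene","side")}
print(tri((382.3,259.3),(323.7,252.3),F=F)); print(tri((219.7,226),(281,208.3),F=F))
s=lambda x,y:(330+x/3,230+y/3); t=lambda x,y:(290+(x-399)/3,230+y/3)
for n,L in(("scene",[s(68,360),s(183,432),s(385,295)]),("side",[t(475,380),t(787,384)])):
    Q=[plane(F[n],p,2) for p in L];print(n,Q,[np.degrees(np.arctan2(*(b-a)[1::-1])) for a,b in zip(Q,Q[1:])])
# tilt
u=lambda x,y:(180+x/3,210+y/3)
Q=[plane(F["scene"],u(*p),8) for p in((72,305),(183,340),(345,215))];print(Q,[np.degrees(np.arctan2(*(b-a)[1::-1])) for a,b in zip(Q,Q[1:])])
print(state()['ee_rot'],state()['time_s'],state()['force'])
E
```

```text
(array([ 484.29744953, -100.7977943 ,  166.92570421]), [array([-0.01547261, -0.29274431]), array([-0.10527476,  0.36472529])])
(array([434.18569882, 165.83095348, 163.77390159]), [array([0.01251961, 0.43253699]), array([ 0.12353753, -0.46796407])])
scene [array([481.26586306, -59.16972797,   2.        ]), array([ 465.69685068, -136.25299739,    2.        ]), array([ 636.49200212, -160.23368079,    2.        ])] [np.float64(-101.41878293208575), np.float64(-7.992430407594008)]
side [array([ 468.06612963, -136.49391733,    2.        ]), array([ 633.51730314, -160.56483375,    2.        ])] [np.float64(-8.27768719144685)]
[array([413.27853096, 196.66962744,   8.        ]), array([424.99533664, 121.77448748,   8.        ]), array([589.64120844, 144.58286742,   8.        ])] [np.float64(-81.10855759877137), np.float64(7.886983721334055)]
[-1.79955917e+02  6.44187296e-04  1.53140374e+02] 0.25 [0.07362331 0.35125279 0.77162182]
```

```bash
python3 -m creep '[[1,0,0,0,0,0,-9.2],[1,0,0,0,0,0,-9.2],[1,-20,-46,0,0,0,0],[1,-20,-46,0,0,0,0],[1,-20,-46,0,0,0,0]]' 30; python3 -m creep '[[1,-20,-46,0,0,0,0],[1,-20,-46,0,0,0,0],[1,-20,-46,0,0,0,0],[1,-20,-46,0,0,0,0],[1,-20,-46,0,0,0,0]]'
python3 - <<'E'
from h import *
# pencils tip: scene vs side
F={n:grab_frame(n) for n in("scene","side")}
print(state()['ee_rot'],state()['qpos'])
print(tri((388,252),(408,277),F=F),tri((420,228),(437,243),F=F))
E
```

```text
time_s: 0.88
ee_pos: [299.0, 366.2, 213.8]
ee_rot: [-180.0, 0.0, 171.6]
force: [-0.1, -0.0, 0.2]
gripper_width: 44.3
time_s: 1.5
ee_pos: [364.1, 123.9, 214.1]
ee_rot: [180.0, 0.0, 171.6]
force: [0.8, -0.6, -0.5]
gripper_width: 0.3
[-1.79923706e+02  4.84668885e-02  1.71194564e+02] [ 1.68532070e+01  7.99726907e-01  1.11620448e+02 -9.71040879e-02
  6.75692024e+01 -6.43042816e+01]
(array([658.74071237,  -9.48313683,  82.10956408]), [array([0.17245953, 2.67456255]), array([ 1.04295171, -3.5907121 ])]) (array([687.57122411, -50.80351331, 143.03507177]), [array([-0.01609024, -5.27277744]), array([-1.87387982,  7.23247723])])
```

```bash
python3 -m creep '[[1,-18,-41,0,0,0,0],[1,-18,-41,0,0,0,0],[1,-18,-41,0,0,0,0],[1,-18,-41,0,0,0,0],[1,-18,-41,0,0,0,0]]'; python3 -m creep '[[1,0,0,20,0,0,0],[1,0,0,20,0,0,0],[1,0,0,20,0,0,0],[1,0,0,4,0,0,0],[1,0,0,0,0,0,0]]'
python3 - <<'E'
from h import *
s=state();print(s['ee_pos'],s['ee_rot'],s['force'])
F={n:grab_frame(n)["frame"][:,:,::-1] for n in("scene","side","wrist")}
c=lambda im,x,y:cv2.resize(im[y:y+225,x:x+200],None,fx=2,fy=2)
cv2.imwrite("pics/p1.png",np.hstack([c(F["scene"],260,180),c(F["side"],220,160)]));cv2.imwrite("pics/w1.png",F["wrist"])
E
```

```text
time_s: 2.22
ee_pos: [423.3, -91.2, 214.0]
ee_rot: [180.0, 0.0, 171.6]
force: [0.1, 0.9, 0.1]
gripper_width: 0.4
time_s: 2.85
ee_pos: [423.1, -90.2, 150.2]
ee_rot: [180.0, 0.0, 171.6]
force: [0.3, 0.4, 0.3]
gripper_width: 0.5
[423.10844271 -90.16897563 150.175226  ] [1.79987662e+02 1.12538933e-02 1.71571380e+02] [0.25578571 0.40845002 0.2903121 ]
```

View pics/p1.png

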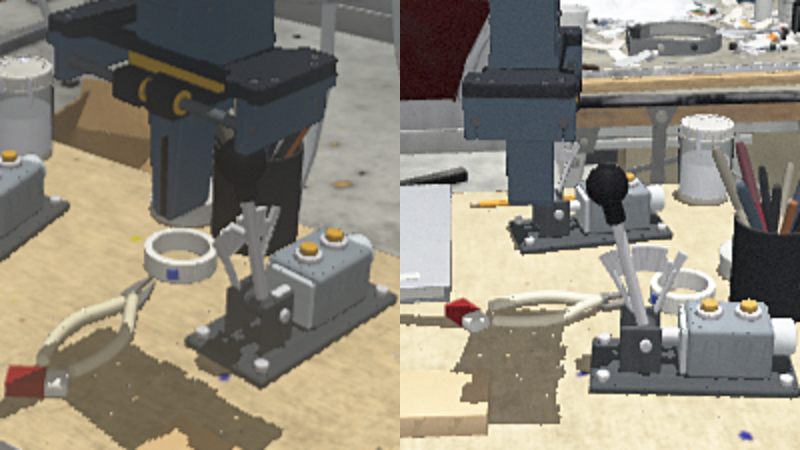

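View pics/w1.png

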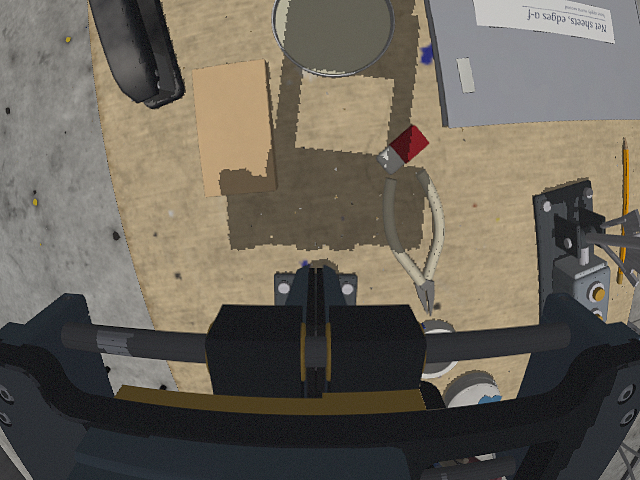

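```bash
python3 -m creep '[[1,-13,0,0,0,0,0],[1,-10,0,0,0,0,0],[1,-8,0,0,0,0,0],[1,-8,0,0,0,0,0],[1,0,0,0,0,0,0]]'; python3 -m creep '[[1,-8,0,0,0,0,0],[1,-8,0,0,0,0,0],[1,-8,0,0,0,0,0],[1,-8,0,0,0,0,0],[1,0,0,0,0,0,0]]'
python3 - <<'E'
from h import *
F={n:grab_frame(n)["frame"][:,:,::-1] for n in("scene","side")}
c=lambda im,x,y:cv2.resize(im[y:y+225,x:x+200],None,fx=2,fy=2)
cv2.imwrite("pics/p2.png",np.hstack([c(F["scene"],260,180),c(F["side"],220,160)]))
E
```

```text
time_s: 3.62
ee_pos: [461.9, -96.4, 149.7]
ee_rot: [180.0, -0.0, 171.5]
force: [-0.3, -1.2, -0.2]
gripper_width: 0.4
time_s: 4.25
ee_pos: [490.0, -100.7, 149.9]
ee_rot: [-180.0, -0.5, 171.6]
force: [-11.4, 0.2, 9.1]
gripper_width: 0.2
```

View pics/p2.png

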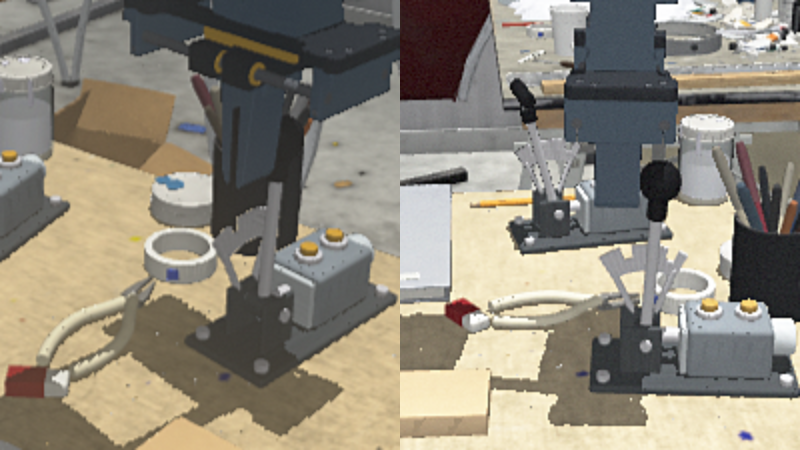

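Lever is about upright at (655,180) in the side crop, in contact with the finger. Continuing through the detent.

```bash
python3 -m creep '[[1,-8,0,0,0,0,0],[1,-8,0,0,0,0,0],[1,-6,0,0,0,0,0],[1,-5,0,0,0,0,0],[1,0,0,0,0,0,0]]'
python3 - <<'E'
from h import *
print(state()['force'],state()['ee_pos'])
F={n:grab_frame(n)["frame"][:,:,::-1] for n in("scene","side")}
c=lambda im,x,y:cv2.resize(im[y:y+225,x:x+200],None,fx=2,fy=2)
cv2.imwrite("pics/p3.png",np.hstack([c(F["scene"],260,180),c(F["side"],220,160)]))
E
```

```text
time_s: 4.97
ee_pos: [521.1, -105.1, 150.1]
ee_rot: [180.0, 0.1, 171.5]
force: [0.1, -0.6, -0.1]
gripper_width: 0.3
[ 0.09580312 -0.61267409 -0.06604045] [ 521.09222002 -105.11450105  150.05247389]
```

View pics/p3.png

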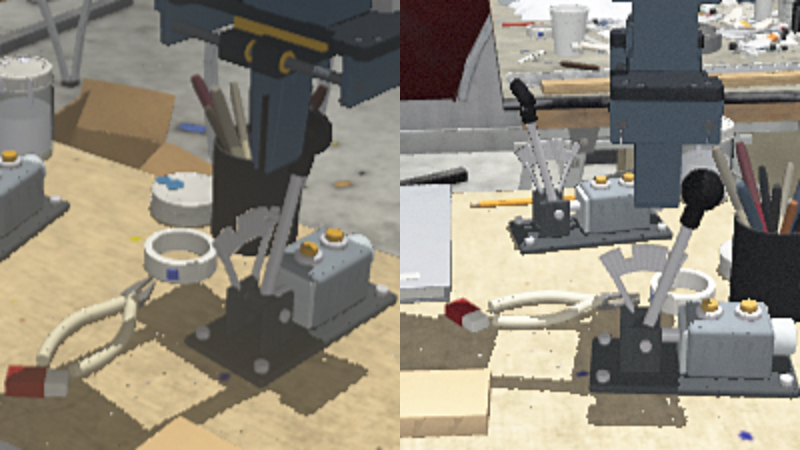

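Zero force and the lever has dropped clear of the finger. Backing off, then up.

```bash
python3 -m creep '[[1,12,0,0,0,0,0],[1,20,0,0,0,0,0],[1,20,0,0,0,0,0],[1,30,0,0,0,0,0],[1,20,0,-30,0,0,0]]';python3 -m creep '[[1,0,0,-40,0,0,0],[1,0,0,-20,0,0,0],[1,0,0,0,0,0,0],[1,0,0,0,0,0,0],[1,0,0,0,0,0,0]]'
python3 - <<'E'
from h import *
print(state()['force'],state()['ee_pos'])
F={n:grab_frame(n)["frame"][:,:,::-1] for n in("scene","side")}
c=lambda im,x,y,w:cv2.resize(im[y:y+150,x:x+w],None,fx=3,fy=3,interpolation=cv2.INTER_CUBIC)
cv2.imwrite("pics/p4.png",np.hstack([c(F["scene"],330,220,130),c(F["side"],290,220,130)]))
cv2.imwrite("pics/p5.png",np.hstack([c(F["scene"],180,210,133),c(F["side"],250,190,133)]))
E
```

```text
time_s: 5.7
ee_pos: [415.1, -89.1, 178.5]
ee_rot: [180.0, -0.3, 171.5]
force: [0.4, -0.3, 0.5]
gripper_width: 0.5
time_s: 6.32
ee_pos: [418.0, -89.8, 238.7]
ee_rot: [180.0, -0.1, 171.5]
force: [-0.1, -0.7, -0.1]
gripper_width: 0.7
[-0.08367922 -0.65409263 -0.11030183] [418.01811797 -89.76481578 238.70290098]
```

View pics/p4.png

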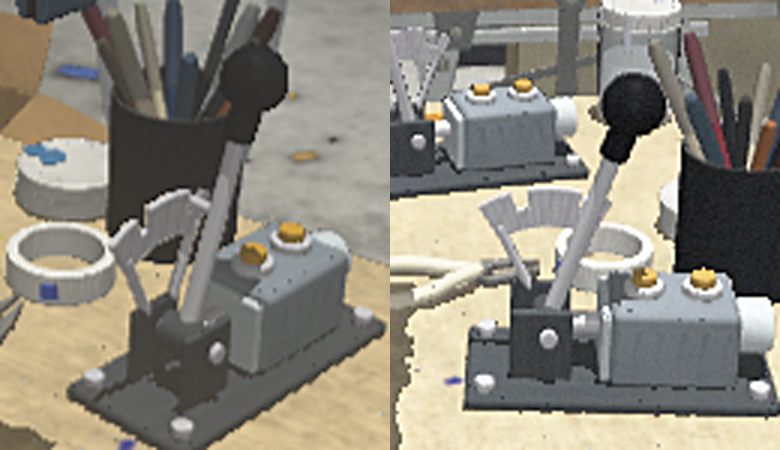

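View pics/p5.png

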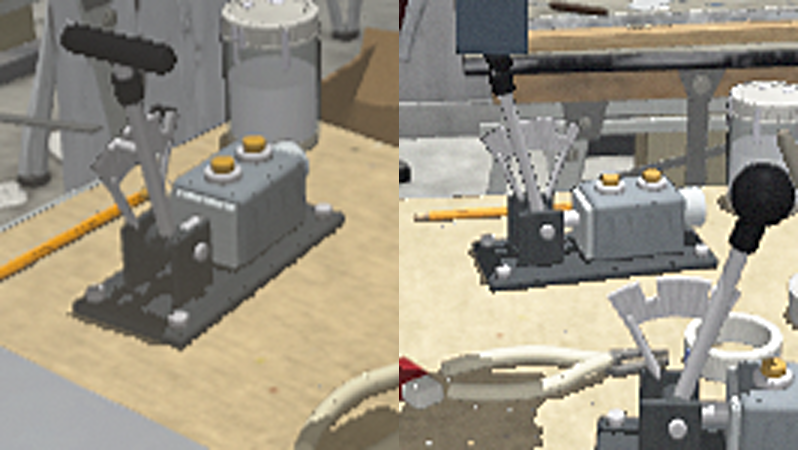

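Ball now at scene crop (254,78) → (414.7,246), side crop (633,104) → (371,254.7). Crossbar still at scene crop (119,48), as before.

```bash
python3 - <<'E'
from h import *
X,r=tri((414.7,246),(371,254.7));d=X-np.array([484.3,-100.8,166.9]);print(X,r,np.linalg.norm(d),np.degrees(np.arctan2(d[1],d[0])))
s=state();print(s['time_s'],s['force'])
if 71<np.linalg.norm(d)<79: print(job_done())
E
```

```text
[ 557.76370317 -110.68635184  163.50187199] [array([-0.01478334, -0.33481224]), array([-0.12405041,  0.44253622])] 74.20379309555832 -7.664511636579002
6.525 [0.62592058 0.46766725 0.07892429]
the job is handed in; nothing more can be done
None
```

The lift valve is in float. I pushed its ball-knob lever away from the robot with the closed fingers until it went past the detent and dropped into the notch by itself. Then I backed the arm off and raised it clear.

- **Float notch:** with the arm away, the knob measured 74.2 mm from its neutral position, against the expected 74 mm. The lever stayed there unaided, and the wrist force read about zero.
- **Crossbar lever:** it sits at the same place in the scene camera as before, so it is still in neutral. In the last side view the gripper partly hid it.
- **Time:** I handed the job in at about 6.5 s. No check failed or disagreed.

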